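# Feel round the tiffin lid's rim

## Robot

A 6-joint arm with a two-finger parallel gripper is mounted at the origin on the work surface. World frame = base frame: x ahead of the robot, y to its left, z up, the work surface at z = 0. Lengths are in mm, angles in degrees, forces in N, time in s.
With the tool pointing down it reaches from about 350 to 850 mm from the base axis. Payload 8.1 kg.
Tool frame: the origin (TCP) lies midway between the tips of the shut fingers; the grasp point (between the pads) lies 19 mm behind it; z points along the fingers, y is the direction in which the jaws open and shut (so a half turn about z gives the same grasp; the last joint's range is limited). The gripper opens to 85 mm and grips with 20 to 120 N. Pads are 22 mm wide; open, the fingers measure 114 mm over their backs; the gripper's body (76 mm by 85 mm) begins 54 mm behind the grasp point. The pads swing forward as they close: fully open they stand 13 mm farther back than shut.
Start: joints at [60.023, 7.471, 85.268, -0, 87.261, -4.893], TCP at [254.349, 543.426, 231.292] pointing down, gripper open.
Joint ranges: [-169.43, 169.43], [-51.17, 129.36], [1.28, 143.12], [-76.62, 256.62], [0, 156.53], [-152.29, 152.29]. Speed limits (degrees/s): [136.94, 136.94, 159.86, 180, 180, 180].

## Interface

Orientations are given as [roll, pitch, yaw] about the fixed x, y, z axes, in that order (R = Rz(yaw) Ry(pitch) Rx(roll)).
In Python, from bench import telemetry, snapshot, camera_params, job gives the robot as it stands. The module is installed in compiled form; this text tells all that it offers.
- The arm moves only by the shell command python3 -m jog 'ROWS' [FORCE]. ROWS is JSON, a list that holds one entry, the list of rows, each a list of 7 numbers: the shift along the tool's x, y, z in units of 50 mm (1.0 is 50 mm), then the turn, a rotation vector about the tool's x, y, z in units of 2 pi rad (1.0 is 2 pi rad), then the opening, from 0 (shut) to 1 (fully open). In form: [[[dx, dy, dz, rx, ry, rz, claw], ...]]. A call has 1 to 12 rows; each row shifts and turns the commanded pose from where the row before left it, along the tool's axes as they then stand; what a row does not reach is not made up. A row lasts 1/8 s, in which the tool goes at most 62.5 mm and 10.7 degrees, less where a joint would pass 70% of its speed; a pose out of reach is approached as far as the arm can. A call with a number of a shift or a turn outside -1 to 1 is refused whole. A call with a gripper value outside its range is refused whole. The fingers move at their own pace and stop on an object; FORCE is the grip in N (left out, the last holds). Time passes only in rows, so rows that do not move let the fingers close. It gives the time, the measured TCP pose, the force and the opening at its end, in the units of the state.
- telemetry.sense(): the state, without advancing time (a new reading comes with each control period).
- snapshot(name): name is "scene" or "side" or "wrist"; returns (picture, depth): 420x560x3 uint8, red, green, blue; 420x560 float32, mm along the optical axis (not along the pixel's ray), 0 where there is no reading.
- camera_params(name): a dict with "K" (3x3 intrinsics, pixels), "extrinsics" (4x4, takes a point from camera to world coordinates). Camera axes: x right, y down, z forward; pixel columns grow to the right and rows downward; lengths in mm; the calibration is good to about 2 mm. A picture is of the moment at which its call begins: read the wrist's pose just before it. camera_params takes no time and is no camera call; for the wrist camera it gives the pose at the moment of the call.
- job.hand_in(): hands the job in, once; it reports no verdict.
The state is a dict: "time": time; "joint_pos": joint angles; "qd": joint speeds; "joint_efforts": joint torques, N m; "tool_pos": TCP position; "tcp_rot": TCP orientation; "ft_force": force on the tool from outside, world axes, zero at the start; "wrist_torque": the same for the moment, N m; "finger_gap": finger opening in mm.
Only numpy, scipy, OpenCV 4.12 (cv2) and the standard library are available. Lean on these libraries where they do the work, as an engineer would, in place of code of your own. Each camera call takes 0.05 s, during which the arm holds its last target. There are 200 camera calls.

## Task

Check that the lid of the steel tiffin carrier sits evenly on its springy seal: touch the top of the lid's raised rim with the fingertips, held together, at the middle of the wide clip, and run them once round the rim clockwise as seen from above, past the narrow clip and on until they are back at the wide clip. Keep the touch light, so that the lid just gives a little and is never pressed hard, then draw clear. Leave the tiffin standing where it is, and the bowl, tumbler and other things on the board undisturbed; nothing is to be lifted.

Things in the scene. Friction and masses are not known exactly. Their poses are not given: they have to be found in the camera images.
- tiffin: round stainless steel tiffin carrier of two tiers, 146 mm across, 105 mm tall without its lid, loose and packed (about 1.8 kg in all), on a 22 mm thick dark wood board. Origin: centre of its underside; z up, +x points to its wide clip, -x to its narrow clip. The lid floats above it on a black springy seal; the top of the lid's raised rim is 130 mm above this origin
- lid (a joint): how far the lid is pressed down against its springy seal, m: 0 at rest (up), at most 0.008 (bottomed, then rigid). It moves straight down wherever it is pressed: it starts to give at about 1 to 1.5 N and needs about 0.7 N more per mm; it springs back when let go
- lid_center (a point): on the lid's axis, level with the top of the rim. The lid is a 136 mm steel disc with a raised rim: a ring of 60 mm mid radius, 14 mm wide, flat on top, 5 mm above the disc. A knob 26 mm across stands in its middle, 6 mm higher than the rim. The clips stand outside the rim (69 to 100 mm from the axis) and end 23 mm below its top
- wide_clip (a point): top of the wide spring clip (50 mm wide) on the tiffin's side, 85 mm from its axis, 105 mm above its base
- narrow_clip (a point): top of the narrow spring clip (16 mm wide), on the other side, 85 mm from the axis, 105 mm above its base
- rim_1: sector 1 of 8 of the lid's raised rim, 45 degrees (47 mm) long; they are numbered clockwise seen from above from the wide clip. Its middle lies at the wide clip (tiffin +x). Origin: middle of its top face (it sinks with the lid); x points outward from the lid's axis, z up
- rim_2: sector 2 of 8 of the lid's raised rim, 45 degrees (47 mm) long; they are numbered clockwise seen from above from the wide clip. Origin: middle of its top face (it sinks with the lid); x points outward from the lid's axis, z up
- rim_3: sector 3 of 8 of the lid's raised rim, 45 degrees (47 mm) long; they are numbered clockwise seen from above from the wide clip. On the tiffin's -y side. Origin: middle of its top face (it sinks with the lid); x points outward from the lid's axis, z up
- rim_4: sector 4 of 8 of the lid's raised rim, 45 degrees (47 mm) long; they are numbered clockwise seen from above from the wide clip. Origin: middle of its top face (it sinks with the lid); x points outward from the lid's axis, z up
- rim_5: sector 5 of 8 of the lid's raised rim, 45 degrees (47 mm) long; they are numbered clockwise seen from above from the wide clip. Its middle lies at the narrow clip (tiffin -x). Origin: middle of its top face (it sinks with the lid); x points outward from the lid's axis, z up
- rim_6: sector 6 of 8 of the lid's raised rim, 45 degrees (47 mm) long; they are numbered clockwise seen from above from the wide clip. Origin: middle of its top face (it sinks with the lid); x points outward from the lid's axis, z up
- rim_7: sector 7 of 8 of the lid's raised rim, 45 degrees (47 mm) long; they are numbered clockwise seen from above from the wide clip. On the tiffin's +y side. Origin: middle of its top face (it sinks with the lid); x points outward from the lid's axis, z up
- rim_8: sector 8 of 8 of the lid's raised rim, 45 degrees (47 mm) long; they are numbered clockwise seen from above from the wide clip. Origin: middle of its top face (it sinks with the lid); x points outward from the lid's axis, z up
- katori: small steel bowl, 64 mm across, 35 mm tall, loose, near the tiffin; a bystander. Origin: centre of its underside
- tumbler: steel tumbler, 56 mm across, 85 mm tall, loose, near the tiffin; a bystander. Origin: centre of its underside
- pot: terracotta-coloured pot, about 116 mm across, 100 mm tall, with two small wire loop handles at its sides, loose; a bystander. Origin: centre of its underside
- jar: clear plastic jar with steel cap, 90 mm across, 140 mm tall, loose; a bystander. Origin: centre of its underside
- trivet: mustard yellow round trivet, 120 mm across, 8 mm thick, loose; a bystander. Origin: centre of its underside
- ladle: steel ladle lying along its x axis, about 245 mm long, bowl (66 mm) to +x, loose; a bystander. Origin: under its middle

How it is judged (in metres and radians):
On the way, in this order (a step that is already met when the one before it is completed fails the run):
1. a fingertip touches the rim at the wide clip (contact force between the fingers and rim_1 above 0.3 N), for 0.1 s.
2. on clockwise along the rim: sector 2 is touched (contact force between the fingers and rim_2 above 0.3 N), for 0.1 s.
3. on clockwise along the rim: sector 3 is touched (contact force between the fingers and rim_3 above 0.3 N), for 0.1 s.
4. on clockwise along the rim: sector 4 is touched (contact force between the fingers and rim_4 above 0.3 N), for 0.1 s.
5. on along the rim to the narrow clip (sector 5) (contact force between the fingers and rim_5 above 0.3 N), for 0.1 s.
6. on clockwise along the rim: sector 6 is touched (contact force between the fingers and rim_6 above 0.3 N), for 0.1 s.
7. on clockwise along the rim: sector 7 is touched (contact force between the fingers and rim_7 above 0.3 N), for 0.1 s.
8. on clockwise along the rim: sector 8 is touched (contact force between the fingers and rim_8 above 0.3 N), for 0.1 s.
9. back at the wide clip: sector 1 is touched again (contact force between the fingers and rim_1 above 0.3 N), for 0.1 s.
At the end, for the whole second after the job is handed in: All eight sectors of the rim have been touched in clockwise order from the wide clip and the first one again; the lid is back up (within 1 mm), the tiffin upright and at rest within 30 mm of where it stood (its wide clip within 40 mm), and the bystanders upright and within 30 mm of where they stood (distance of each of tiffin, katori, tumbler, pot, jar, trivet, ladle from where it was at the start of the episode below 0.03 m and angle between tiffin's own z axis and vertical below 0.1 rad and distance of wide_clip from where it was at the start of the episode below 0.04 m and linear speed of tiffin below 0.02 m/s and value of joint lid below 0.001 m and angle between each of katori, tumbler, pot, jar, trivet, ladle's own z axis and vertical below 0.3 rad).
It fails at once if the tiffin is pressed hard (over 15 N on it) (contact force between the fingers and tiffin above 15 N).
It fails at once if the tiffin is lifted, carried, shoved or turned (its middle by over 30 mm or its wide clip by over 40 mm) or tipped (distance of tiffin from where it was at the start of the episode above 0.03 m or distance of wide_clip from where it was at the start of the episode above 0.04 m or angle between tiffin's own z axis and vertical above 0.2 rad).
It fails at once if a bystander is lifted or moved over 30 mm or tipped over (distance of any of katori, tumbler, pot, jar, trivet, ladle from where it was at the start of the episode above 0.03 m or angle between any of katori, tumbler, pot, jar, trivet, ladle's own z axis and vertical above 0.5 rad).
It fails at once if spread fingers touch two far-apart places of the rim at once (sectors that are not neighbours) ((contact force between the fingers and rim_1 above 0.3 N and contact force between the fingers and rim_3 above 0.3 N) or (contact force between the fingers and rim_1 above 0.3 N and contact force between the fingers and rim_4 above 0.3 N) or (contact force between the fingers and rim_1 above 0.3 N and contact force between the fingers and rim_5 above 0.3 N) or (contact force between the fingers and rim_1 above 0.3 N and contact force between the fingers and rim_6 above 0.3 N) or (contact force between the fingers and rim_1 above 0.3 N and contact force between the fingers and rim_7 above 0.3 N) or (contact force between the fingers and rim_2 above 0.3 N and contact force between the fingers and rim_4 above 0.3 N) or (contact force between the fingers and rim_2 above 0.3 N and contact force between the fingers and rim_5 above 0.3 N) or (contact force between the fingers and rim_2 above 0.3 N and contact force between the fingers and rim_6 above 0.3 N) or (contact force between the fingers and rim_2 above 0.3 N and contact force between the fingers and rim_7 above 0.3 N) or (contact force between the fingers and rim_2 above 0.3 N and contact force between the fingers and rim_8 above 0.3 N) or (contact force between the fingers and rim_3 above 0.3 N and contact force between the fingers and rim_5 above 0.3 N) or (contact force between the fingers and rim_3 above 0.3 N and contact force between the fingers and rim_6 above 0.3 N) or (contact force between the fingers and rim_3 above 0.3 N and contact force between the fingers and rim_7 above 0.3 N) or (contact force between the fingers and rim_3 above 0.3 N and contact force between the fingers and rim_8 above 0.3 N) or (contact force between the fingers and rim_4 above 0.3 N and contact force between the fingers and rim_6 above 0.3 N) or (contact force between the fingers and rim_4 above 0.3 N and contact force between the fingers and rim_7 above 0.3 N) or (contact force between the fingers and rim_4 above 0.3 N and contact force between the fingers and rim_8 above 0.3 N) or (contact force between the fingers and rim_5 above 0.3 N and contact force between the fingers and rim_7 above 0.3 N) or (contact force between the fingers and rim_5 above 0.3 N and contact force between the fingers and rim_8 above 0.3 N) or (contact force between the fingers and rim_6 above 0.3 N and contact force between the fingers and rim_8 above 0.3 N)).
It also fails if it takes over 72 s, if anything falls off the work surface, if the arm or the gripper's body presses on something with over 40 N, if the wrist force passes 120 N, or if a joint passes its speed limit or range.

## Working session

There is one attempt and no reset: what is moved stays moved. The work goes in short steps, Python scripts to look and compute and a shell command to move; the robot and the scene stay as the last step left them, time stands still between calls to the robot, and variables do not carry over. Pictures are saved under pics/ and viewed, about 8 in all and at most 12, crops included, and the job is handed in when it is done.

```bash
mkdir -p pics; python3 - <<'E'
from bench import telemetry, snapshot, camera_params
import cv2, numpy as np
print(telemetry.sense())
for n in ("scene","side"):
    p,d=snapshot(n); cv2.imwrite(f"pics/{n}0.png",p[:,:,::-1]); np.save(f"{n}0.npy",d)
    c=camera_params(n); print(n,np.round(c["K"],1).tolist(),np.round(c["extrinsics"],3).tolist())
E
```

```text
{'time': 0.0, 'joint_pos': array([ 6.00228628e+01,  7.51547521e+00,  8.53304703e+01, -2.75196701e-04,
        8.72617238e+01, -4.89231909e+00]), 'qd': array([-0.03742912, -0.08018112, -0.01939132,  0.03254624,  0.11042865,
       -0.01094422]), 'joint_efforts': array([ 1.42735091e-03, -5.69388664e+01, -5.00561357e+01,  1.48364311e-04,
        1.41352729e-02, -3.65545111e-05]), 'tool_pos': array([254.06914099, 542.93379425, 230.22919569]), 'tcp_rot': array([-1.79892700e+02, -8.90853795e-03,  1.54915187e+02]), 'ft_force': array([-0.0328457,  0.5640255,  0.6408579]), 'wrist_torque': array([-0.00200092,  0.01667661, -0.058167  ]), 'finger_gap': 84.98325777237082}
scene [[489.5, 0.0, 278.3], [0.0, 489.5, 199.4], [0.0, 0.0, 1.0]] [[-0.543, 0.619, -0.567, 1305.714], [0.84, 0.402, -0.365, 476.414], [0.002, -0.674, -0.739, 1085.136], [0.0, 0.0, 0.0, 1.0]]
side [[385.9, 0.0, 277.4], [0.0, 385.9, 205.3], [0.0, 0.0, 1.0]] [[0.993, -0.1, 0.064, 518.393], [-0.118, -0.762, 0.636, -636.854], [-0.015, -0.639, -0.769, 939.675], [0.0, 0.0, 0.0, 1.0]]
```

View pics/scene0.png

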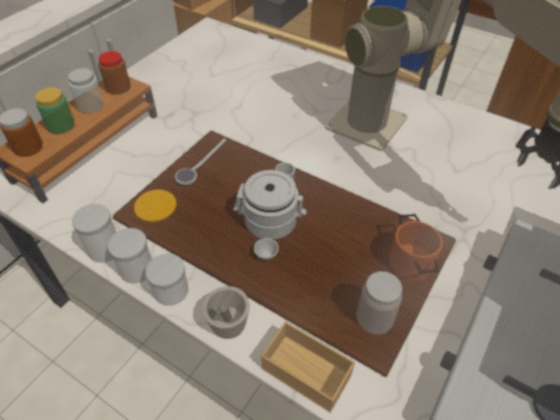

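View pics/side0.png

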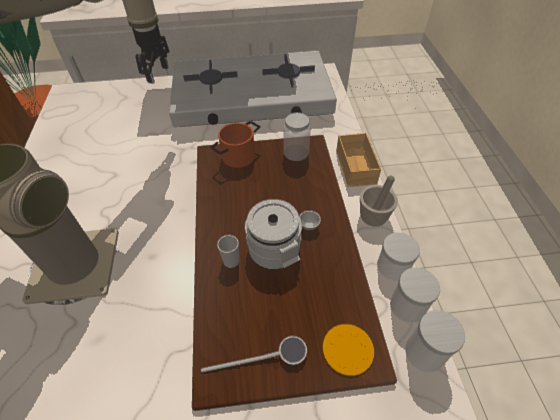

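The tiffin is near (271,195) in the scene picture and (274,225) in the side picture. One clip shows at (289,253) in the side view. I'll fit the rim from the depth readings and enlarge both views.

```bash
cat > h.py <<'E'
import numpy as np, cv2
from bench import telemetry, snapshot, camera_params
def cloud(n,d):
    c=camera_params(n);K=c["K"];T=np.array(c["extrinsics"]);v,u=np.mgrid[:420,:560]
    P=np.stack([(u-K[0][2])/K[0][0]*d,(v-K[1][2])/K[1][1]*d,d],-1)
    W=P@T[:3,:3].T+T[:3,3]; W[d==0]=np.nan; return W
def proj(n,p):
    c=camera_params(n);K=np.array(c["K"]);T=np.linalg.inv(c["extrinsics"])
    q=K@(T[:3,:3]@np.array(p,float)+T[:3,3]); return q[:2]/q[2]
E
python3 - <<'E'
from h import *
for n,(u,v) in (("scene",(271,192)),("side",(274,225))):
    W=cloud(n,np.load(n+"0.npy"))
    S=W[v-50:v+50,u-50:u+50].reshape(-1,3)
    R=S[(S[:,2]>147)&(S[:,2]<156)]
    (c,r)=cv2.minEnclosingCircle(R[:,:2].astype(np.float32)); print(n,len(R),np.median(R,0).round(1),np.round(c,1),round(r,1))
    print(np.histogram(S[:,2],np.arange(10,180,5)))
    C=S[(S[:,2]>105)&(S[:,2]<132)]; d=C[:,:2]-c; rr=np.hypot(*d.T); m=(rr>76)&(rr<105)
    a=np.degrees(np.arctan2(d[m,1],d[m,0])); print(np.histogram(a,np.arange(-180,181,15)))
p=cv2.imread("pics/scene0.png")[160:250,220:320]; q=cv2.imread("pics/side0.png")[190:280,230:330]
cv2.imwrite("pics/crop.png",np.hstack([cv2.resize(i,(400,360),interpolation=2) for i in (p,q)]))
E
```

```text
scene 890 [571.7 -26.8 150.1] [566.2 -26.1] 70.6
(array([  27, 1458, 3035,  276,   67,   54,   57,   61,   79,   79,   82,
         74,  105,  148,   98,   85,  112,  112,   90,  111,   66,   44,
        151,  281,   76,   37,  286,  830,  433,   61,    3,    0,    0]), array([ 10,  15,  20,  25,  30,  35,  40,  45,  50,  55,  60,  65,  70,
        75,  80,  85,  90,  95, 100, 105, 110, 115, 120, 125, 130, 135,
       140, 145, 150, 155, 160, 165, 170, 175]))
(array([ 0,  0,  0,  0,  0,  0, 16, 23, 40,  0,  0,  1,  2,  1,  0,  0,  0,
        0,  0, 39,  0,  0,  0,  0]), array([-180, -165, -150, -135, -120, -105,  -90,  -75,  -60,  -45,  -30,
        -15,    0,   15,   30,   45,   60,   75,   90,  105,  120,  135,
        150,  165,  180]))
side 1057 [564.6 -32.9 150.5] [565.7 -29.2] 69.1
(array([   2, 1188, 4663,  213,   75,   93,   94,   90,  104,   99,   63,
         54,   96,  159,   84,   79,   90,   86,   83,  100,   47,   42,
        130,  323,   62,   22,  198,  966,  589,   67,    0,    0,    0]), array([ 10,  15,  20,  25,  30,  35,  40,  45,  50,  55,  60,  65,  70,
        75,  80,  85,  90,  95, 100, 105, 110, 115, 120, 125, 130, 135,
       140, 145, 150, 155, 160, 165, 170, 175]))
(array([ 6,  6,  0,  0,  0,  1, 49, 69, 51,  0,  0,  0,  0,  0,  0,  0,  0,
        0,  0,  1,  0,  0,  0,  0]), array([-180, -165, -150, -135, -120, -105,  -90,  -75,  -60,  -45,  -30,
        -15,    0,   15,   30,   45,   60,   75,   90,  105,  120,  135,
        150,  165,  180]))
```

View pics/crop.png

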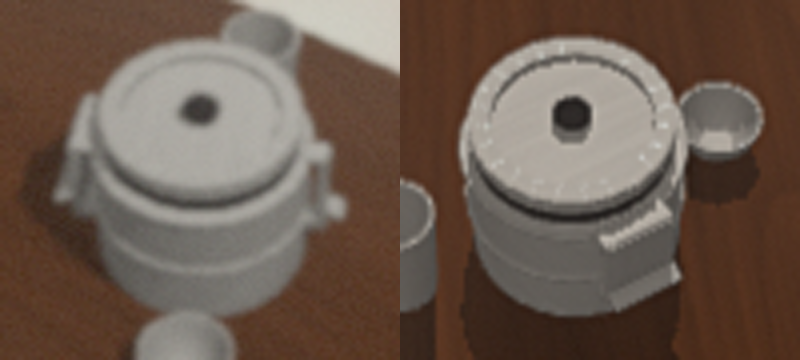

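The rim shows in both views: the centre is about (566,-28) and its top about z 151. The wide clip is the broad flap at crop pixel (640,255) in the side view, at azimuth about -67°. The narrow strap is at (322,185) in the scene view, opposite it. I'll turn the tool to yaw 180, shut the fingers and start across.

```bash
python3 -m jog '[[[0,0,0,0,0,-0.01742,0],[0,0,0,0,0,-0.01742,0],[0,0,0,0,0,-0.01742,0],[0,0,0,0,0,-0.01742,0],[-0.446,-0.835,0,0,0,0,0],[-0.446,-0.835,0,0,0,0,0],[-0.446,-0.835,0,0,0,0,0],[-0.446,-0.835,0,0,0,0,0],[-0.446,-0.835,0,0,0,0,0],[-0.446,-0.835,0,0,0,0,0],[-0.446,-0.835,0,0,0,0,0],[-0.446,-0.835,0,0,0,0,0]]]'
python3 - <<'E'
from h import *
# knob centre by ray-plane z=158, and clip azimuths
for n,(u,v) in (("scene",(269.75,187)),("side",(272.75,217.5))):
    c=camera_params(n);K=c["K"];T=np.array(c["extrinsics"]);r=T[:3,:3]@[(u-K[0][2])/K[0][0],(v-K[1][2])/K[1][1],1]
    print(n,(T[:3,3]+r*(158-T[2,3])/r[2]).round(1))
    W=cloud(n,np.load(n+"0.npy")).reshape(-1,3);d=W[:,:2]-[566,-28];rr=np.hypot(*d.T);a=np.degrees(np.arctan2(d[:,1],d[:,0]))
    m=(rr>78)&(rr<103)&(W[:,2]>95)&(W[:,2]<135)
    for lo,hi in((-100,-30),(85,140)):
        s=m&(a>lo)&(a<hi); print(lo,s.sum(),np.percentile(a[s],[3,50,97]).round(1) if s.any() else "", rr[s].mean())
E
```

```text
time: 1.6
tool_pos: [433.0, 207.9, 231.0]
tcp_rot: [-180.0, -0.0, -180.0]
ft_force: [0.4, 0.4, 0.5]
finger_gap: 0.5
scene [569.5 -24.8 158. ]
-100 72 [-81.4 -55.  -47.9] 82.8230440919365
85 46 [106.2 108.9 116.3] 84.10764871843669
side [567.  -29.1 158. ]
-100 195 [-82.9 -67.7 -51.4] 86.56450680042852
85 1 [117.1 117.1 117.1] 82.30821689924136
```

```bash
python3 -m jog '[[[-0.449,-0.831,0,0,0,0,0],[-0.449,-0.831,0,0,0,0,0],[-0.449,-0.831,0,0,0,0,0],[-0.449,-0.831,0,0,0,0,0],[-0.449,-0.831,0,0,0,0,0],[-0.449,-0.831,0,0,0,0,0],[-0.449,-0.831,0,0,0,0,0],[0,0,0.3,0,0,0,0],[0,0,0.3,0,0,0,0],[0,0,0,0,0,0,0],[0,0,0,0,0,0,0]]]'
python3 - <<'E'
from h import *
s=telemetry.sense();print(s['tool_pos'],s['ft_force'])
W0=camera_params("wrist");p,d=snapshot("wrist");cv2.imwrite("pics/w1.png",p[:,:,::-1])
W=cloud("wrist",d).reshape(-1,3);dd=np.hypot(W[:,0]-567,W[:,1]+27.5)
m=(dd<75)&(W[:,2]>148)&(W[:,2]<157);print(m.sum(),W[m].min(0),W[m].max(0),cv2.minEnclosingCircle(W[m][:,:2].astype(np.float32)),np.histogram(W[m,2],np.arange(148,158)))
for a in range(0,360,45): print(a,proj("wrist",[567+60*np.cos(np.radians(a)),-27.5+60*np.sin(np.radians(a)),152]).round())
E
```

```text
time: 2.98
tool_pos: [589.7, -80.4, 201.4]
tcp_rot: [180.0, -0.0, -179.9]
ft_force: [-0.2, 0.5, -0.0]
finger_gap: -0.1
[589.66365704 -80.40010045 201.44073005] [-0.18747785  0.50309873 -0.04684118]
18070 [498.6076939  -94.74351117 148.00430134] [634.31592144  40.34233072 156.99906906] ((566.4370727539062, -27.54546356201172), 67.88798522949219) (array([ 357,  859, 6159, 8398, 1473,   49,   39,  115,  621]), array([148, 149, 150, 151, 152, 153, 154, 155, 156, 157]))
0 [358. 299.]
45 [432. 273.]
90 [474. 205.]
135 [456. 128.]
180 [377.  92.]
225 [292. 127.]
270 [259. 205.]
315 [289. 273.]
```

View pics/w1.png

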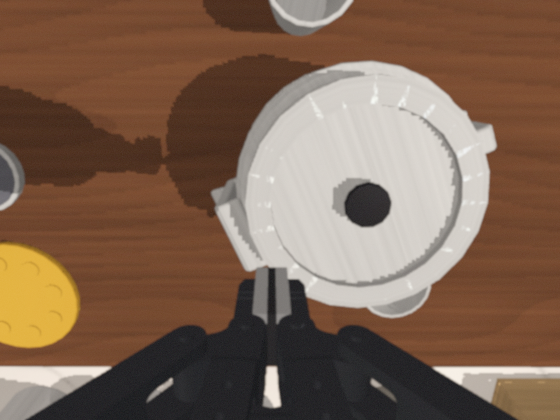

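Wrist view: the wide clip is at pixel (237,228), the narrow clip at (480,140) and the knob at (368,204). That agrees with centre (566.5,-27.5), rim top about z 151.3 and wide-clip azimuth about -68°. Next I lower to just above the rim, then creep down.

```bash
python3 -m jog '[[[0.014,-0.054,0.25,0,0,0,0],[0,0,0.25,0,0,0,0],[0,0,0.25,0,0,0,0],[0,0,0.15,0,0,0,0],[0,0,0,0,0,0,0],[0,0,0,0,0,0,0],[0,0,0,0,0,0,0],[0,0,0,0,0,0,0]]]'
python3 -m jog '[[[0,0,0.02,0,0,0,0],[0,0,0.02,0,0,0,0],[0,0,0.02,0,0,0,0],[0,0,0.02,0,0,0,0],[0,0,0.02,0,0,0,0],[0,0,0,0,0,0,0],[0,0,0,0,0,0,0]]]'
```

```text
time: 4.03
tool_pos: [589.5, -84.2, 156.8]
tcp_rot: [-180.0, 0.0, -180.0]
ft_force: [0.2, 1.1, -0.8]
finger_gap: -0.1
time: 4.9
tool_pos: [589.2, -84.1, 151.4]
tcp_rot: [-180.0, 0.0, -180.0]
ft_force: [-0.9, 0.6, 1.2]
finger_gap: -0.0
```

```bash
python3 -m jog '[[[0,0,0.02,0,0,0,0],[0,0,0.02,0,0,0,0],[0,0,0,0,0,0,0],[0,0,0,0,0,0,0]]]'
python3 -c "
from bench import telemetry as t
print(t.sense())"
python3 -m jog '[[[0,0,0.02,0,0,0,0],[0,0,0,0,0,0,0],[0,0,0,0,0,0,0]]]'
```

```text
time: 5.4
tool_pos: [589.3, -84.2, 149.4]
tcp_rot: [-180.0, 0.0, 180.0]
ft_force: [-1.0, 1.0, 2.4]
finger_gap: -0.2
{'time': 5.4, 'joint_pos': array([-1.30620450e+01,  9.67355180e+00,  9.15050302e+01, -4.09180995e-03,
        7.88085258e+01, -1.03061111e+02]), 'qd': array([-0.07091684,  0.04800081,  0.07379764,  0.03913766, -0.03781036,
       -0.0393998 ]), 'joint_efforts': array([-4.99086943e-02, -5.57665014e+01, -4.75264585e+01,  5.63827227e-03,
       -4.34243269e-01,  7.36446946e-04]), 'tool_pos': array([589.28282829, -84.18526439, 149.43416943]), 'tcp_rot': array([-1.79993176e+02,  1.16514470e-02,  1.79999860e+02]), 'ft_force': array([-0.98896928,  0.97044783,  2.35364512]), 'wrist_torque': array([0.04742674, 0.18196546, 0.00586309]), 'finger_gap': -0.16140416466960708}
time: 5.78
tool_pos: [589.3, -84.1, 148.4]
tcp_rot: [180.0, 0.0, 180.0]
ft_force: [-1.5, 0.2, 4.0]
finger_gap: 0.0
```

The lid gives gently at z 148.4, with about 3–4 N. Next I work out the rows for the circle.

```bash
python3 -c "
import numpy as np
a=np.radians(-68-7.5*np.arange(49));P=60*np.c_[np.cos(a),np.sin(a)]+[566.5,-27.5]
P[0]=[589.3,-84.1]
D=np.diff(P,axis=0)/50*[-1,1]
for i in range(0,48,12): print(','.join('[%.3f,%.3f,0,0,0,0,0]'%tuple(r) for r in D[i:i+12]),P[i+12].round(1))"
```

```text
[0.156,-0.030,0,0,0,0,0],[0.154,-0.029,0,0,0,0,0],[0.157,-0.009,0,0,0,0,0],[0.157,0.012,0,0,0,0,0],[0.154,0.032,0,0,0,0,0],[0.148,0.052,0,0,0,0,0],[0.140,0.071,0,0,0,0,0],[0.130,0.088,0,0,0,0,0],[0.117,0.105,0,0,0,0,0],[0.102,0.119,0,0,0,0,0],[0.086,0.131,0,0,0,0,0],[0.068,0.141,0,0,0,0,0] [510.9 -50. ]
[0.049,0.149,0,0,0,0,0],[0.029,0.154,0,0,0,0,0],[0.009,0.157,0,0,0,0,0],[-0.012,0.157,0,0,0,0,0],[-0.032,0.154,0,0,0,0,0],[-0.052,0.148,0,0,0,0,0],[-0.071,0.140,0,0,0,0,0],[-0.088,0.130,0,0,0,0,0],[-0.105,0.117,0,0,0,0,0],[-0.119,0.102,0,0,0,0,0],[-0.131,0.086,0,0,0,0,0],[-0.141,0.068,0,0,0,0,0] [544.   28.1]
[-0.149,0.049,0,0,0,0,0],[-0.154,0.029,0,0,0,0,0],[-0.157,0.009,0,0,0,0,0],[-0.157,-0.012,0,0,0,0,0],[-0.154,-0.032,0,0,0,0,0],[-0.148,-0.052,0,0,0,0,0],[-0.140,-0.071,0,0,0,0,0],[-0.130,-0.088,0,0,0,0,0],[-0.117,-0.105,0,0,0,0,0],[-0.102,-0.119,0,0,0,0,0],[-0.086,-0.131,0,0,0,0,0],[-0.068,-0.141,0,0,0,0,0] [622.1  -5. ]
[-0.049,-0.149,0,0,0,0,0],[-0.029,-0.154,0,0,0,0,0],[-0.009,-0.157,0,0,0,0,0],[0.012,-0.157,0,0,0,0,0],[0.032,-0.154,0,0,0,0,0],[0.052,-0.148,0,0,0,0,0],[0.071,-0.140,0,0,0,0,0],[0.088,-0.130,0,0,0,0,0],[0.105,-0.117,0,0,0,0,0],[0.119,-0.102,0,0,0,0,0],[0.131,-0.086,0,0,0,0,0],[0.141,-0.068,0,0,0,0,0] [589.  -83.1]
```

```bash
python3 -m jog '[[[0.156,-0.030,0,0,0,0,0],[0.154,-0.029,0,0,0,0,0],[0.157,-0.009,0,0,0,0,0],[0.157,0.012,0,0,0,0,0],[0.154,0.032,0,0,0,0,0],[0.148,0.052,0,0,0,0,0]]]'
```

```text
time: 6.52
tool_pos: [542.4, -82.7, 148.4]
tcp_rot: [-180.0, 0.0, 180.0]
ft_force: [2.7, -0.2, 3.5]
finger_gap: 0.2
```

```bash
python3 -m jog '[[[0.140,0.071,0,0,0,0,0],[0.130,0.088,0,0,0,0,0],[0.117,0.105,0,0,0,0,0],[0.102,0.119,0,0,0,0,0],[0.086,0.131,0,0,0,0,0],[0.068,0.141,0,0,0,0,0]]]'
```

```text
time: 7.28
tool_pos: [510.4, -49.5, 148.2]
tcp_rot: [-180.0, -0.0, 180.0]
ft_force: [0.4, -2.0, 3.5]
finger_gap: 0.1
```

```bash
python3 -m jog '[[[0.049,0.149,0,0,0,0,0],[0.029,0.154,0,0,0,0,0],[0.009,0.157,0,0,0,0,0],[-0.012,0.157,0,0,0,0,0],[-0.032,0.154,0,0,0,0,0],[-0.052,0.148,0,0,0,0,0],[-0.071,0.140,0,0,0,0,0],[-0.088,0.130,0,0,0,0,0],[-0.105,0.117,0,0,0,0,0],[-0.119,0.102,0,0,0,0,0],[-0.131,0.086,0,0,0,0,0],[-0.141,0.068,0,0,0,0,0]]]'
```

```text
time: 8.78
tool_pos: [544.3, 28.5, 148.2]
tcp_rot: [180.0, -0.0, -180.0]
ft_force: [-3.2, -1.9, 2.8]
finger_gap: -0.1
```

```bash
python3 -m jog '[[[-0.149,0.049,0,0,0,0,0],[-0.154,0.029,0,0,0,0,0],[-0.157,0.009,0,0,0,0,0],[-0.157,-0.012,0,0,0,0,0],[-0.154,-0.032,0,0,0,0,0],[-0.148,-0.052,0,0,0,0,0],[-0.140,-0.071,0,0,0,0,0],[-0.130,-0.088,0,0,0,0,0],[-0.117,-0.105,0,0,0,0,0],[-0.102,-0.119,0,0,0,0,0],[-0.086,-0.131,0,0,0,0,0],[-0.068,-0.141,0,0,0,0,0]]]'
```

```text
time: 10.28
tool_pos: [622.4, -5.5, 148.4]
tcp_rot: [180.0, 0.0, -180.0]
ft_force: [-0.2, 2.6, 3.4]
finger_gap: -0.2
```

Forces hold at about 3 N. Now the last quarter, with two rest rows at the wide clip.

```bash
python3 -m jog '[[[-0.049,-0.149,0,0,0,0,0],[-0.029,-0.154,0,0,0,0,0],[-0.009,-0.157,0,0,0,0,0],[0.012,-0.157,0,0,0,0,0],[0.032,-0.154,0,0,0,0,0],[0.052,-0.148,0,0,0,0,0],[0.071,-0.140,0,0,0,0,0],[0.088,-0.130,0,0,0,0,0],[0.105,-0.117,0,0,0,0,0],[0.119,-0.102,0,0,0,0,0],[0.131,-0.086,0,0,0,0,0],[0.141,-0.068,0,0,0,0,0]]]'
python3 -m jog '[[[0,0,0,0,0,0,0],[0,0,0,0,0,0,0]]]'
```

```text
time: 11.78
tool_pos: [588.5, -83.5, 148.4]
tcp_rot: [-180.0, 0.0, 180.0]
ft_force: [2.6, 0.7, 3.6]
finger_gap: 0.0
time: 12.02
tool_pos: [588.1, -83.6, 148.0]
tcp_rot: [-180.0, -0.1, 180.0]
ft_force: [-2.3, -2.5, 3.3]
finger_gap: 0.1
```

Back at the wide clip with about 3 N. Now I draw straight up and check the scene.

```bash
python3 -m jog '[[[0,0,-0.05,0,0,0,0],[0,0,-0.1,0,0,0,0],[0,0,-0.2,0,0,0,0],[0,0,-0.35,0,0,0,0],[0,0,-0.36,0,0,0,0],[0,0,0,0,0,0,0],[0,0,0,0,0,0,0],[0,0,0,0,0,0,0]]]'
python3 - <<'E'
from h import *
p,d=snapshot("wrist");W=cloud("wrist",d).reshape(-1,3);dd=np.hypot(W[:,0]-567,W[:,1]+27.5)
m=(dd<75)&(W[:,2]>148)&(W[:,2]<156);print(cv2.minEnclosingCircle(W[m][:,:2].astype(np.float32)),np.median(W[m,2]))
cv2.imwrite("pics/w2.png",p[:,:,::-1])
p,d=snapshot("side");a=cv2.imread("pics/side0.png")
cv2.imwrite("pics/side1.png",p[:,:,::-1])
df=cv2.absdiff(a,p[:,:,::-1].copy()).max(2)
n,_,s,_=cv2.connectedComponentsWithStats((cv2.medianBlur(df,5)>40).astype(np.uint8))
print(s[1:][s[1:,4]>30])
E
```

```text
time: 13.02
tool_pos: [588.3, -83.0, 200.3]
tcp_rot: [180.0, -0.1, -180.0]
ft_force: [-0.0, 0.0, -0.6]
finger_gap: 0.1
((566.0091552734375, -27.391990661621094), 67.83927917480469) 150.66012386184462
[[    0     0   315   203 19900]
 [    0    92    25    43   419]
 [  169   105     7     8    40]
 [  208   114    10    11    85]
 [   92   152    83   142  3747]
 [  267   155    36    22   452]
 [   32   174     8     7    34]
 [  267   179    34    48   878]
 [    0   216    16    17   141]
 [    0   230    10     9    59]
 [    0   278    33    74  1555]
 [   95   298     6     9    35]
 [   25   330   272    90  9454]
 [  203   349    77    21   223]
 [    0   378    15    37   300]]
```

View pics/w2.png

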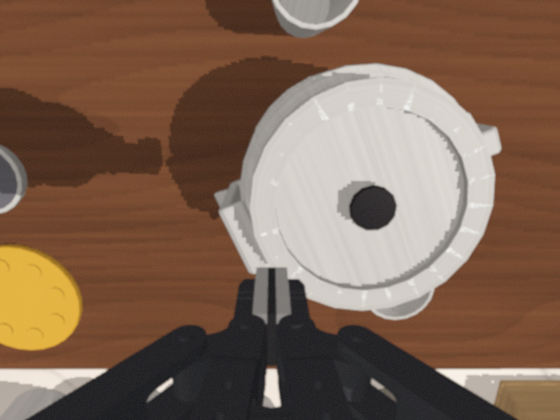

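View pics/side1.png

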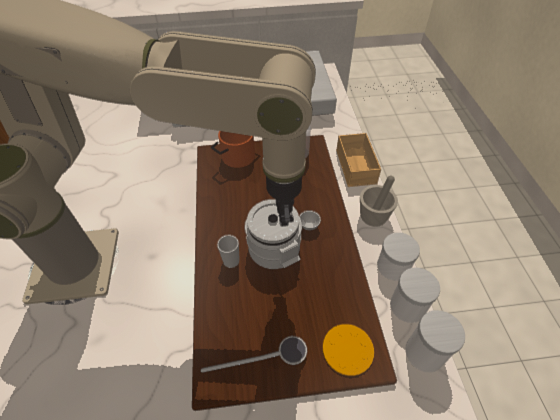

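The wrist view shows the clips at (237,228) and (485,140), and the lid is level. In the side view the tumbler (230,250), bowl (310,220), pot, ladle and trivet stand where they did. Handing in.

```bash
python3 -c "
from bench import job,telemetry as t
print(job.hand_in(), t.sense()['time'])"
```

```text
the job is handed in; nothing more can be done
the job is handed in; nothing more can be done
```

I ran the shut fingertips once clockwise round the lid's rim, starting and ending at the wide clip. I then drew straight up about 50 mm and handed the job in at about 13 s. Nothing was lifted, and no verdict was reported.

- **Touch force:** the upward force read 2.8–4.0 N at every stop, with the lid pressed down about 3 mm. I read the force only at stops, not continuously, and the reading is noisy by roughly 1 N. There was no separate reading of contact on each sector.
- **Tiffin and lid:** before and after, the rim centre fitted at (566.4, -27.5) and (566.0, -27.4), so the tiffin moved less than 1 mm. The rim height after was 150.7 mm against about 151.3 mm before. That is within the camera error, so the lid appears to be back up.
- **Other things on the board:** the last pictures show the bowl, tumbler, pot, trivet and ladle unmoved by eye. The arm hid the jar in the last side view, so I could not confirm it, but the gripper passed well above it. I also ran an automatic before/after comparison of the side view, but the arm and its shadow swamped it, so it proves nothing.

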